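Test a matched pair of power resistors

TASK

Slide the clear hood of the tester fully open, then take the two long ceramic resistors together in one grasp off their foam block and lower them side by side, centred across the two copper contact strips, without dropping them and with each resistor lying on both strips. Then slide the hood fully shut over them and press the key marked with two bars fully down so that it latches and the key that was down pops up. Leave everything else where it is.

Things in the scene. Friction and masses are not known exactly. Their poses are not given: they have to be found in the camera images.
- tester: bench resistance tester, white metal box 200 (x) x 280 (y) x 60 mm high, fixed; origin at the centre of its underside, front towards -x; the flat deck is at z = 60 mm. The key row runs along its y at x = -70 mm, centred, at y = -42, 0, +42 mm
- nest (a point): middle of the test place on the tester's deck, 64 mm above the table, level with the tops of two copper strips; axes as the tester's. The strips stand 4 mm above the flat deck, run along y (70 mm long, 10 mm wide) and lie 56 mm apart, centre to centre, along x; no walls round them. Resistors lie along x, across both strips
- hood (a joint): clear plastic tunnel hood with aluminium edges, slides along the tester's y. Value in m: 0 = shut, centred over the nest; 0.11 = fully open, clear of it on the +y side; starts shut or up to 0.03 open. About 1.5 N of friction, stays where left. 104 (x) x 70 (y) mm, open y ends, 96 mm wide inside, roof from 34 to 38 mm above the deck
- hood_knob (a point): centre of the top of the hood's round black knob (20 mm diameter, 28 mm tall, standing up from the middle of the hood's roof); 66 mm above the deck; moves with the hood; axes as the tester's
- key_single (a joint): push-key, 30 mm square white cap with one dark bar on top; three keys, 42 mm apart in a row, in any order. Value in m: 0 = up (cap top 16 mm above the deck), 0.007 = latched fully down. Interlocked: of the one-bar and two-bar keys just one is down; pressing the other fully down (about 3 N at first, snapping over past the middle) pops it up
- key_pair (a joint): push-key, 30 mm square white cap with two parallel dark bars (along the x axis) on top; three keys, 42 mm apart in a row, in any order. Value in m: 0 = up (cap top 16 mm above the deck), 0.007 = latched fully down. Interlocked: of the one-bar and two-bar keys just one is down; pressing the other fully down (about 3 N at first, snapping over past the middle) pops it up
- key_plain_top (a point): centre of the top face of the unmarked key: same size, 16 mm above the deck, springs back when let go and latches nothing; not needed
- key_single_top (a point): centre of the top face of the one-bar key, moves with it; its axes are the tester's
- key_pair_top (a point): centre of the top face of the two-bar key, moves with it; its axes are the tester's
- block_long: dark foam block 50 x 75 x 20 mm high, fixed, that the long resistors lie on; origin at the centre of its underside; it may change places with block_short
- long_a: long resistor: white ceramic bar 75 mm long (its x axis) with bright metal end caps, 20 mm square section, about 75 g; origin at the centre of its underside. Starts on block_long, lying along the block's x about 13 mm to +y of its middle, beside long_b with a gap of 4 to 8 mm
- long_b: the other long resistor: white ceramic bar 75 mm long (its x axis) with bright metal end caps, 20 mm square section, about 75 g; origin at the centre of its underside. Starts beside long_a on its -y side
- block_short: dark foam block like block_long, carrying the short resistors
- short_a: short resistor, bystander on block_short: white ceramic bar 48 mm long (its x axis) with bright metal end caps, 20 mm square section, about 50 g; origin at the centre of its underside
- short_b: short resistor, bystander on block_short: white ceramic bar 48 mm long (its x axis) with bright metal end caps, 20 mm square section, about 50 g; origin at the centre of its underside
- remote: small black remote, 62 x 30 x 16 mm, lying near the tester; origin at the centre of its underside
- spool_near: wire spool standing up, 54 mm diameter, 56 mm tall; origin at the centre of its underside
- spool_side: wire spool standing up, 54 mm diameter, 56 mm tall; origin at the centre of its underside
- multimeter: yellow and grey multimeter lying on its back, 170 x 85 x 46 mm; origin at the centre of its underside
- screwdriver: black-handled screwdriver, 180 mm long, 26 mm thick, lying; origin at its middle on the table

How it is judged:
By the outcome, as a careful person would: the job done as asked, in the order asked, and still so for the second after the job is handed in, with the robot touching nothing.
It also fails if it takes over 59 s, if anything falls off the work surface, if the arm or the gripper's body presses on something with over 40 N, if the wrist force passes 120 N, or if a joint passes its speed limit or range.

ROBOT

A 6-joint arm with a two-finger parallel gripper is mounted at the origin on the work surface. World frame = base frame: x ahead of the robot, y to its left, z up, the work surface at z = 0. Lengths are in m, angles in rad, forces in N, time in s.
With the tool pointing down it reaches from about 0.225 to 0.875 m from the base axis. Payload 3.4 kg.
Tool frame: the origin (TCP) lies on the centre line of the jaws, within the pads' length; the fingertips stand 14 mm ahead of it and the grasp point (between the pads) lies 5 mm behind it; z points along the fingers, y is the line along which they close (so a half turn about z gives the same grasp; the last joint's range is limited). The gripper opens to 85 mm and grips with 20 to 120 N. Pads are 22 mm wide; open, the fingers measure 114 mm over their backs; the gripper's body (76 mm by 85 mm) begins 54 mm behind the grasp point. The pads swing forward as they close: fully open they stand 13 mm farther back than shut.
Start: joints at [-0.121, 0.276, 1.505, -0, 1.361, -0.121], TCP at [0.575, -0, 0.245] pointing down, gripper open.
Joint ranges: [-2.89, 2.89], [-0.75, 2.08], [0.22, 2.7], [-1.18, 4.32], [0.11, 2.71], [-2.7, 2.7]. Speed limits (rad/s): [2.57, 2.57, 3.14, 3.14, 3.14, 3.14].

INTERFACE

Orientations are given as a unit quaternion [w, x, y, z].
In Python, from rig import manip, eyes gives the robot as it stands.
- The arm moves only by the shell command python3 -m creep 'ROWS' [FORCE]. ROWS is JSON, a list of rows, each a list of 5 numbers: the opening, from 0 (shut) to 1 (fully open), then the shift along the tool's x, y, z normalised to -1 to 1, where 1 is 0.5 m, then the turn about the tool's z normalised to -1 to 1, where 1 is 360 degrees. In form: [[fingers, dx, dy, dz, spin], ...]. A call has 1 to 10 rows; each row is the pose to reach, as a shift and turn from the pose commanded when the call began, along the tool's axes at that moment, turning the shorter way round; what a row does not reach only later rows make up. A row lasts 1/10 s, in which the tool goes at most 50 mm and 8.59 degrees, less where a joint would pass 70% of its speed; a pose out of reach is approached as far as the arm can. A call with a number of a shift or a turn outside -1 to 1 is refused whole. A call with a gripper value outside its range is refused whole. The fingers move at their own pace and stop on an object; FORCE is the grip in N (left out, the last holds). Time passes only in rows, so rows that repeat a pose let the fingers close. It gives the time, the measured TCP pose, the force, the opening and the grip force at its end, in the units of the state.
- manip.get_state(): the state, without advancing time (a new reading comes with each control period).
- eyes.get_image(name): name is "scene" or "side" or "wrist"; returns a dict with "frame" (400x640x3 uint8, red, green, blue), "fx", "fy", "cx", "cy" (pixels), "R" (3x3) and "t" (3): a world point X has camera coordinates R X + t. Camera axes: x right, y down, z forward; pixel columns grow to the right and rows downward; lengths in m; the calibration is good to about 2 mm. A picture is of the moment at which its call begins. There is no depth.
- manip.sign_off(): hands the job in; it is judged then, once.
Trained networks look in the newest picture that a camera, given by its name, has taken for a name from the list of things; names that differ only in an ending like _2 or _b are one class to them, and where a whole thing is asked for, a point or a joint stands for the part that bears it (a point fixed in the world has none). Each returns a list of dicts, best first, with "confidence" (0 to 1); they miss things now and then, are a little off and sometimes report something else, mostly with a low value. They report only what shows in the picture. A call takes as long as a camera call.
- eyes.regions_of(camera, label): "mask" (400x640 bool, what is visible of it) and "bbox" ([left, top, right, bottom] in pixels, round what is visible of it).
- eyes.place_of(camera, label): "centre" ([column, row] in pixels: a listed point, or the origin of a listed thing).
The state is a dict: "clock": time; "qpos": joint angles; "qd": joint speeds; "effort": joint torques, N m; "position": TCP position; "ee_rot": TCP orientation; "contact_force": force on the tool from outside, world axes, zero at the start; "moment": the same for the moment, N m; "width": finger opening in m; "gripper_force": force on a finger pad.
Only numpy, scipy, OpenCV 4.12 (cv2) and the standard library are available. Lean on these libraries where they do the work, as an engineer would, in place of code of your own. Each camera call takes 0.05 s, during which the arm holds its last target. There are 200 camera calls.

## Working session

There is one attempt and no reset: what is moved stays moved. The work goes in short steps, Python scripts to look and compute and a shell command to move; the robot and the scene stay as the last step left them, time stands still between calls to the robot, and variables do not carry over. Pictures are saved under pics/ and viewed, at most 10 in all, crops included, and the job is handed in when it is done.

```bash
mkdir -p pics; cat > h.py <<'E'
import numpy as np, cv2
from rig import manip, eyes
def img(n):
    d=eyes.get_image(n); return d
def save(d,f,crop=None,s=1):
    im=cv2.cvtColor(np.asarray(d["frame"]),cv2.COLOR_RGB2BGR)
    if crop: l,t,r,b=crop; im=im[t:b,l:r]
    if s!=1: im=cv2.resize(im,None,fx=s,fy=s,interpolation=cv2.INTER_CUBIC)
    cv2.imwrite(f,im)
def ray(d,uv):
    R=np.array(d["R"]);t=np.array(d["t"])
    v=R.T@np.array([(uv[0]-d["cx"])/d["fx"],(uv[1]-d["cy"])/d["fy"],1.])
    return -R.T@t,v
def atz(d,uv,z):
    c,v=ray(d,uv); return c+v*(z-c[2])/v[2]
def proj(d,X):
    p=np.array(d["R"])@np.array(X)+np.array(d["t"]); return np.array([d["fx"]*p[0]/p[2]+d["cx"],d["fy"]*p[1]/p[2]+d["cy"]])
E
python3 - <<'E'
from h import *
s=manip.get_state(); print(s["clock"],s["position"],s["ee_rot"],s["width"])
hs={"tester":0,"nest":.064,"hood_knob":.126,"key_single_top":.07,"key_pair_top":.076,"key_plain_top":.076,"block_long":0,"long_a":.02,"long_b":.02,"remote":0,"spool_near":0,"spool_side":0,"multimeter":0,"screwdriver":0,"short_a":.02}
for n in ["scene","side","wrist"]:
    d=img(n); save(d,f"pics/{n}0.png"); print(n,"cam at",np.round(ray(d,(0,0))[0],3))
    for k,z in hs.items():
        for r in eyes.place_of(n,k)[:3]:
            if r["confidence"]>.3: print(k,round(r["confidence"],2),np.round(r["centre"],1),np.round(atz(d,r["centre"],z),4))
print(manip.get_state()["clock"])
E
```

```text
0.0 [5.74494498e-01 5.72442437e-05 2.44429720e-01] [-7.19934939e-04  7.07103352e-01  7.07109613e-01 -5.70599818e-04] 0.0852025636376697
scene cam at [1.256 0.285 0.929]
tester 0.74 [362.6 232.3] [0.5651 0.1431 0.    ]
tester 0.69 [321.5 174.8] [ 0.3741 -0.0522  0.    ]
tester 0.68 [203.1 176.5] [ 0.5034 -0.432   0.    ]
nest 0.97 [339.6 227.1] [0.6149 0.0873 0.064 ]
nest 0.64 [262.4 176. ] [ 0.4962 -0.2045  0.064 ]
nest 0.45 [351.7 194.4] [0.4861 0.0846 0.064 ]
hood_knob 0.92 [344.8 209.1] [0.5984 0.0964 0.126 ]
hood_knob 0.43 [380.9 197.6] [0.5283 0.1787 0.126 ]
key_single_top 0.64 [369.3 197.5] [0.4876 0.1388 0.07  ]
key_pair_top 0.55 [380.  199.3] [0.4903 0.1712 0.076 ]
key_pair_top 0.45 [259.6 174.7] [ 0.5042 -0.2085  0.076 ]
key_plain_top 0.48 [348.6 191.8] [0.4895 0.0757 0.076 ]
block_long 0.62 [242.1 216.5] [ 0.6205 -0.2251  0.    ]
long_a 0.54 [245.7 219.1] [ 0.6399 -0.1992  0.02  ]
long_a 0.44 [237.3 218.5] [ 0.6456 -0.2243  0.02  ]
long_b 0.54 [245.7 219.1] [ 0.6399 -0.1992  0.02  ]
long_b 0.44 [237.3 218.5] [ 0.6456 -0.2243  0.02  ]
remote 0.65 [286.5 212.6] [ 0.564  -0.10
[... 1969 characters left out ...]
gle_top 0.72 [232.5  49.3] [0.4923 0.1329 0.07  ]
key_pair_top 0.37 [365.5 301.4] [ 0.6345 -0.1499  0.076 ]
key_plain_top 0.56 [242.1  90.6] [0.5004 0.0945 0.076 ]
block_long 0.62 [356.8 305. ] [ 0.6364 -0.213   0.    ]
long_a 0.9 [365.8 305.3] [ 0.6464 -0.1983  0.02  ]
long_a 0.71 [363.5 320.8] [ 0.6442 -0.2255  0.02  ]
long_b 0.9 [365.8 305.3] [ 0.6464 -0.1983  0.02  ]
long_b 0.71 [363.5 320.8] [ 0.6442 -0.2255  0.02  ]
remote 0.83 [311.2 233.9] [ 0.5662 -0.0932  0.    ]
spool_near 0.93 [172.2 204.3] [ 0.3727 -0.0484  0.    ]
screwdriver 0.71 [476.5 206.1] [ 0.7973 -0.0512  0.    ]
short_a 0.95 [231.3 313.1] [ 0.4471 -0.2118  0.02  ]
short_a 0.52 [234.8 331.1] [ 0.4497 -0.2442  0.02  ]
2.4
```

View images.

View pics/wrist0.png

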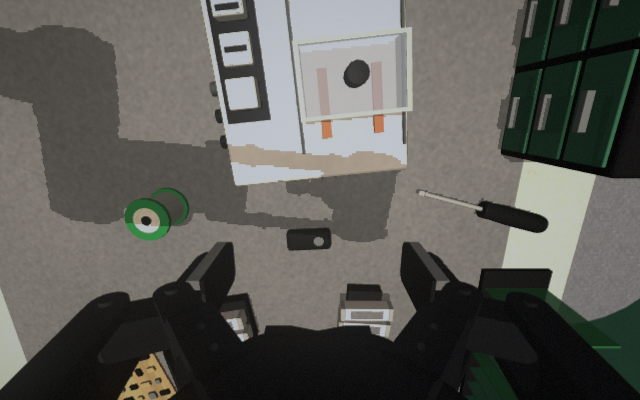

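View pics/scene0.png

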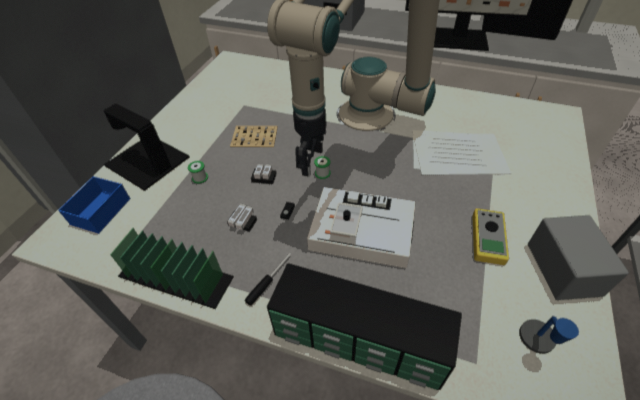

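```bash
python3 - <<'E'
from h import *
im=cv2.imread("pics/wrist0.png"); cv2.imwrite("pics/w0c.png",cv2.resize(im[0:200,195:420],None,fx=3,fy=3,interpolation=cv2.INTER_CUBIC))
E
```

```text
(no output)
```

View pics/w0c.png

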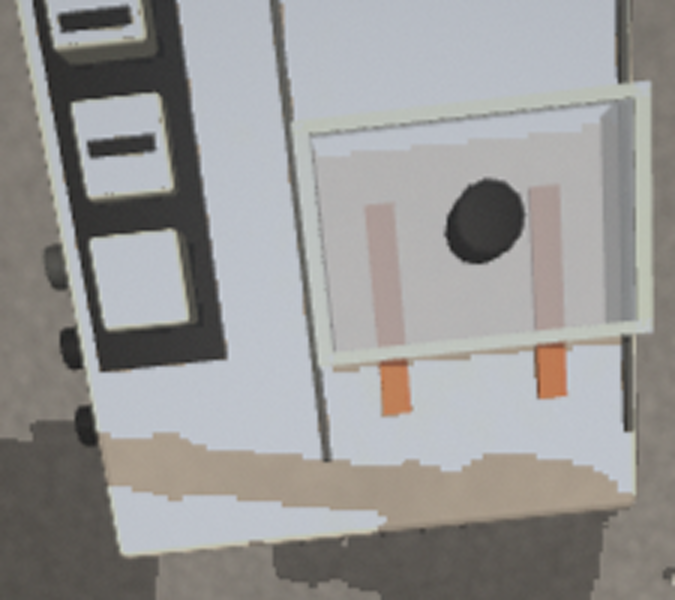

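```bash
cat > fit.py <<'E'
from h import *
from scipy.optimize import least_squares
def fit(d,pts,z0=True):
    # pts: (u,v),(x,y,z) tester frame
    f=lambda p:np.concatenate([proj(d,(p[0]+np.cos(p[2])*X[0]-np.sin(p[2])*X[1],p[1]+np.sin(p[2])*X[0]+np.cos(p[2])*X[1],X[2]))-uv for uv,X in pts])
    return least_squares(f,[.57,.14,0.05],loss='soft_l1'),f
E
python3 - <<'E'
from fit import *
d=img("wrist")
c=lambda u,v:(195+u/3-.33,v/3-.33)
for uv in [c(397,414),c(553,397),c(380,205),c(543,187)]: print(np.round(atz(d,uv,.064),4))
for uv in [c(122,555),c(635,505)]: print(np.round(atz(d,uv,.06),4))
print("plain",atz(d,c(142,280),.076),"single",atz(d,c(122,147),.069),"knob",atz(d,c(487,220),.126))
E
```

```text
[0.5856 0.0476 0.064 ]
[0.6414 0.0536 0.064 ]
[0.5792 0.1169 0.064 ]
[0.6339 0.1225 0.064 ]
[ 0.4811 -0.0056  0.06  ]
[0.6755 0.0137 0.06  ]
plain [0.50013067 0.0922815  0.076     ] single [0.49487854 0.13365658 0.069     ] knob [0.60745746 0.10402782 0.126     ]
```

```bash
python3 -m creep '[[0.6,0.1,0.033,0.03,-0.008],[0.6,0.2,0.066,0.09,-0.0159],[0.6,0.208,0.066,0.09,-0.0159],[0.6,0.208,0.066,0.09,-0.0159]]' 30; python3 - <<'E'
from h import *
d=img("wrist"); save(d,"pics/w1.png")
for k,z in {"hood_knob":.126,"key_pair_top":.076,"key_single_top":.069,"nest":.064}.items():
    for r in eyes.place_of("wrist",k)[:2]: print(k,round(r["confidence"],2),np.round(r["centre"]),np.round(atz(d,r["centre"],z),4))
E
```

```text
clock: 2.85
position: [0.6074, 0.1061, 0.1985]
ee_rot: [-0.001, 0.67, 0.742, -0.001]
contact_force: [-0.0, -0.4, -1.4]
width: 0.0514
gripper_force: 0.0
hood_knob 0.56 [319. 213.] [0.6089 0.1065 0.126 ]
key_pair_top 0.67 [188. 103.] [0.4898 0.1754 0.076 ]
key_single_top 0.63 [196. 150.] [0.4934 0.1348 0.069 ]
```

View pics/w1.png

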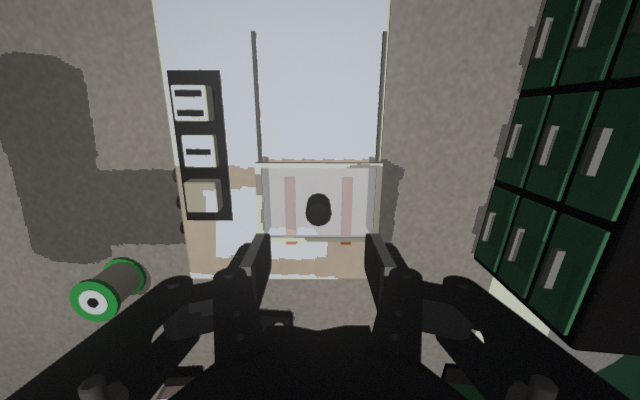

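```bash
python3 -m creep '[[0.6,0,0,0.08,0],[0.6,0,0,0.16,0],[0.6,0,0,0.16,0],[0,0,0,0.16,0],[0,0,0,0.16,0],[0,0,0,0.16,0],[0,0,0,0.16,0],[0,0,0,0.16,0]]' 25
```

```text
clock: 3.9
position: [0.608, 0.1034, 0.123]
ee_rot: [0.001, 0.671, 0.742, 0.0]
contact_force: [-4.4, -2.7, 6.3]
width: 0.0186
gripper_force: 24.9
```

```bash
python3 -m creep '[[0,0.02,0,-0.004,0],[0,0.04,0,-0.004,0],[0,0.06,0,-0.004,0],[0,0.08,0,-0.004,0],[0,0.1,0,-0.004,0],[0,0.12,0,-0.004,0],[0,0.14,0,-0.004,0],[0,0.16,0,-0.004,0],[0,0.175,0,-0.004,0],[0,0.175,0,-0.004,0]]'
```

```text
clock: 4.9
position: [0.5989, 0.1933, 0.123]
ee_rot: [-0.0, 0.671, 0.742, 0.001]
contact_force: [-3.3, -0.0, 4.9]
width: 0.0186
gripper_force: 26.1
```

```bash
python3 -m creep '[[0,0.005,0,0,0],[0,0.01,0,0,0],[0,0.01,0,0,0]]'
```

```text
clock: 5.2
position: [0.5989, 0.1935, 0.123]
ee_rot: [0.002, 0.67, 0.742, -0.002]
contact_force: [-2.6, -11.0, 6.4]
width: 0.0186
gripper_force: 26.2
```

```bash
python3 -m creep '[[0.5,-0.009,0,0,0],[0.5,-0.009,0,0,0],[0.5,-0.009,0,0,0],[0.8,-0.009,0,-0.1,0],[0.8,-0.009,0,-0.2,0]]' && python3 -m creep '[[0.8,-0.08,0,0,-0.02],[0.8,-0.18,0,0,-0.04],[0.8,-0.28,0,0,-0.06],[0.8,-0.38,0,0,-0.09],[0.8,-0.48,0,0,-0.11],[0.8,-0.58,0,0,-0.13],[0.8,-0.68,0,0,-0.16],[0.8,-0.74,0.005,0,-0.18],[0.8,-0.80,0.01,0.04,-0.2],[0.8,-0.806,0.01,0.12,-0.22]]' && python3 -m creep '[[0.8,0,0,0,-0.02],[0.8,0,0,0,-0.03],[0.8,0,0,0,-0.03],[0.8,0,0,0,-0.03]]'; python3 - <<'E'
from h import *
d=img("wrist"); save(d,"pics/w2.png"); print(manip.get_state()["qpos"])
for r in eyes.place_of("wrist","long_a"): print(round(r["confidence"],2),np.round(r["centre"],1),np.round(atz(d,r["centre"],.02),4))
for r in eyes.regions_of("wrist","long_a"):
    if r["confidence"]<.4: continue
    c,_=cv2.findContours(r["mask"].astype(np.uint8),0,1); c=max(c,key=cv2.contourArea)
    q=np.array([atz(d,p[0],.04)[:2] for p in c],np.float32)
    print(round(r["confidence"],2),r["bbox"],cv2.minAreaRect(q))
d=img("side"); save(d,"pics/s1.png")
E
```

```text
clock: 5.7
position: [0.5985, 0.1922, 0.2215]
ee_rot: [-0.001, 0.671, 0.742, -0.001]
contact_force: [1.2, 0.0, -0.1]
width: 0.0682
gripper_force: 0.0
clock: 6.7
position: [0.6484, -0.2142, 0.165]
ee_rot: [0.005, 0.043, 0.999, -0.003]
contact_force: [-0.2, 0.2, -1.0]
width: 0.0684
gripper_force: 0.0
clock: 7.1
position: [0.645, -0.2086, 0.1624]
ee_rot: [0.001, -0.049, 0.999, 0.0]
contact_force: [0.6, 0.1, 0.6]
width: 0.0685
gripper_force: 0.0
[-4.15606587e-01  4.78261752e-01  1.39422017e+00  3.85733841e-04
  1.26810944e+00 -2.08562181e+00]
0.96 [328.8 187.8] [ 0.6436 -0.1962  0.02  ]
0.59 [304.5 183.8] [ 0.6419 -0.2205  0.02  ]
0.91 [284.6, 142.8, 316.5, 226.1] ((0.6403011679649353, -0.22467094659805298), (0.021072320640087128, 0.07660872489213943), 86.10035705566406)
0.72 [312.9, 148.7, 344.0, 231.5] ((0.642844557762146, -0.19977566599845886), (0.02064480446279049, 0.07636380195617676), 89.64529418945312)
```

View pics/w2.png

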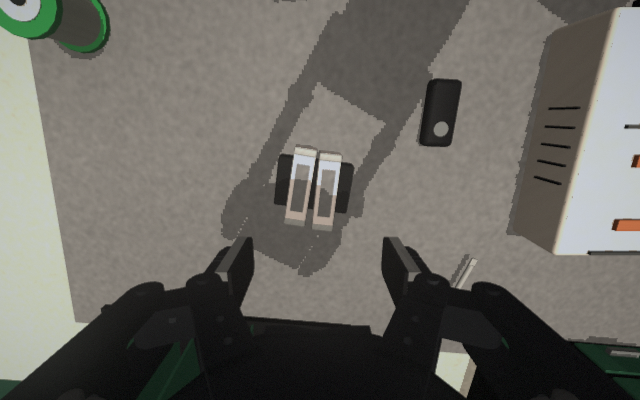

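```bash
python3 -m creep '[[0.8,0.006,-0.004,0.07,0.01],[0.8,0.006,-0.004,0.15,0.02],[0.8,0.006,-0.004,0.21,0.02],[0.8,0.006,-0.004,0.24,0.02],[0.8,0.006,-0.004,0.252,0.02],[0.8,0.006,-0.004,0.252,0.02]]' && python3 -m creep '[[0.65,0,0,0,0],[0.55,0,0,0,0],[0.4,0,0,0,0],[0.3,0,0,0,0],[0.3,0,0,0,0],[0.3,0,0,0,0],[0.3,0,0,0,0],[0.3,0,0,0,0],[0.3,0,0,0,0]]' 40
```

```text
clock: 7.9
position: [0.642, -0.2113, 0.0364]
ee_rot: [0.0, 0.013, 1.0, -0.0]
contact_force: [0.5, -0.3, 0.6]
width: 0.0682
gripper_force: 0.0
clock: 8.8
position: [0.6429, -0.2119, 0.0384]
ee_rot: [0.002, 0.013, 1.0, -0.001]
contact_force: [0.3, -0.5, 6.7]
width: 0.0388
gripper_force: 42.5
```

```bash
python3 -m creep '[[0.3,0,0,-0.02,0],[0.3,0,0,-0.06,0],[0.3,0,0,-0.13,0],[0.3,0,0,-0.22,0],[0.3,0,0,-0.26,0],[0.3,0,0,-0.26,0]]' 60; python3 - <<'E'
from h import *
d=img("wrist"); im=cv2.cvtColor(d["frame"],cv2.COLOR_RGB2BGR)
s=img("side"); sm=cv2.cvtColor(s["frame"],cv2.COLOR_RGB2BGR)[150:330,230:410]
a=cv2.resize(im[120:340,180:460],(560,440)); b=cv2.resize(sm,(240,240)); a[:240,-240:]*=1
c=np.zeros((440,800,3),np.uint8); c[:,:560]=a; c[:240,560:]=b; cv2.imwrite("pics/g1.png",c)
for r in eyes.regions_of("wrist","long_a"): print(round(r["confidence"],2),r["bbox"],r["mask"].sum())
st=manip.get_state(); print(st["position"],st["moment"],st["contact_force"])
E
```

```text
clock: 9.4
position: [0.6435, -0.2119, 0.1707]
ee_rot: [0.004, 0.013, 1.0, -0.001]
contact_force: [0.2, -0.1, -1.7]
width: 0.0384
gripper_force: 61.9
0.94 [276.1, 180.1, 316.3, 322.4] 5681
0.72 [320.7, 179.7, 363.6, 326.5] 5534
[ 0.64035726 -0.2105878   0.16454527] [ 0.02536199  0.04723684 -0.01670206] [ 1.21982262  0.05193185 -1.28137073]
```

View pics/g1.png

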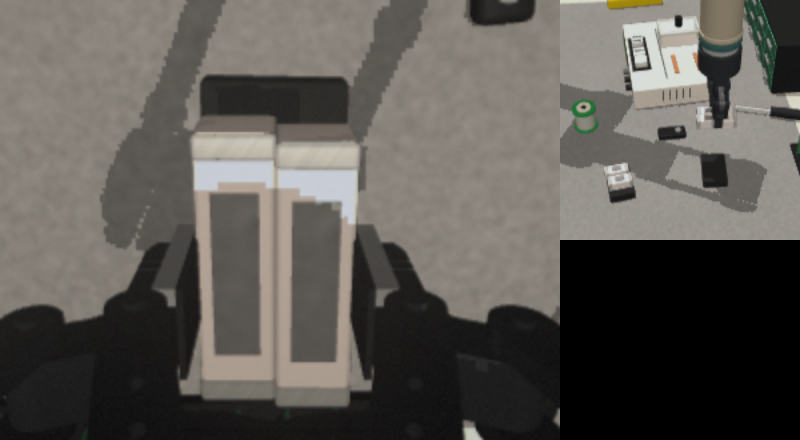

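```bash
python3 - <<'E'
from h import *
d=img("wrist"); st=manip.get_state(); p=st["position"];z=p[2]+.0016; print(p,st["ee_rot"])
for (a,b) in [((233,135),(237,398)),((318,141),(314,404))]:
    q=[atz(d,(180+u/2-.25,120+v/2-.25),z) for u,v in (a,b)]
    print(q,np.linalg.norm(q[0]-q[1]),(q[0]+q[1])/2-p)
E
```

```text
[ 0.64016957 -0.21054288  0.16398158] [-2.09313012e-03  1.28605619e-02  9.99914675e-01  9.31174883e-04]
[array([ 0.60243228, -0.21843193,  0.16558158]), array([ 0.67523743, -0.22076131,  0.16558158])] 0.072842396151192 [-0.00133471 -0.00905374  0.0016    ]
[array([ 0.60441283, -0.19862004,  0.16558158]), array([ 0.67774651, -0.20009162,  0.16558158])] 0.07334844140883466 [0.0009101  0.01118705 0.0016    ]
```

```bash
python3 -m creep '[[0.3,0.005,0.04,0,0],[0.3,0.015,0.12,0,-0.005],[0.3,0.025,0.2,0,-0.01],[0.3,0.035,0.28,0,-0.015],[0.3,0.045,0.36,0,-0.02],[0.3,0.055,0.44,0,-0.02],[0.3,0.065,0.51,0,-0.02],[0.3,0.072,0.56,0,-0.02],[0.3,0.0756,0.589,0,-0.02],[0.3,0.0756,0.589,0,-0.02]]' && python3 -m creep '[[0.3,0,0,0,0],[0.3,0,0,0,0],[0.3,0,0,0,0]]'; python3 - <<'E'
from h import *
d=img("wrist"); save(d,"pics/w3.png"); st=manip.get_state(); print(st["position"],st["ee_rot"],st["width"])
E
```

```text
clock: 10.6
position: [0.6102, 0.0864, 0.1653]
ee_rot: [-0.001, -0.051, 0.999, 0.0]
contact_force: [0.3, -1.1, -1.2]
width: 0.0386
gripper_force: 62.0
clock: 10.9
position: [0.6117, 0.0828, 0.1662]
ee_rot: [-0.0, -0.049, 0.999, -0.0]
contact_force: [-0.3, 0.1, -2.6]
width: 0.0382
gripper_force: 62.0
[0.611668   0.08290368 0.16624709] [ 7.62993390e-06 -4.90930048e-02  9.98794201e-01 -1.42754815e-04] 0.03867146974156204
```

View pics/w3.png

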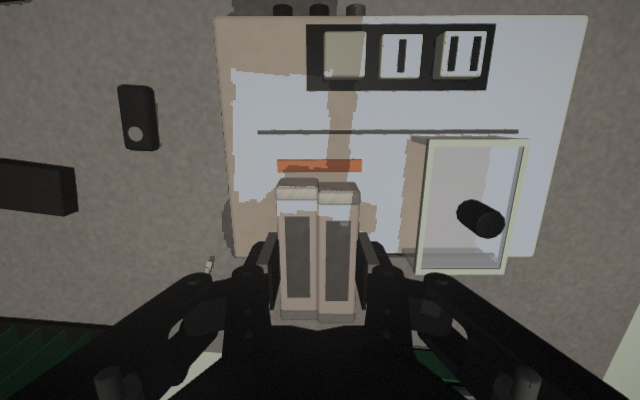

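```bash
python3 - <<'E'
from h import *
d=img("wrist"); st=manip.get_state(); print(st["position"])
for uv in [(278,165.5),(362,165.5),(320,159.5),(320,171)]: print(np.round(atz(d,uv,.064),4))
for uv in [(217,17),(586,15)]: print(np.round(atz(d,uv,.06),4))
E
```

```text
[0.61164919 0.08302679 0.16630447]
[0.5852 0.0487 0.064 ]
[0.5784 0.1178 0.064 ]
[0.5768 0.0828 0.064 ]
[0.5864 0.0837 0.064 ]
[ 0.4805 -0.0028  0.06  ]
[0.4528 0.2661 0.06  ]
```

```bash
python3 -m creep '[[0.3,0.003,0.0044,0.03,0],[0.3,0.003,0.0044,0.08,0],[0.3,0.003,0.0044,0.12,0],[0.3,0.003,0.0044,0.145,0],[0.3,0.003,0.0044,0.156,0],[0.3,0.003,0.0044,0.16,0],[0.3,0.003,0.0044,0.16,0],[0.3,0.003,0.0044,0.16,0]]' && python3 -m creep '[[0.3,0,0,0.003,0],[0.3,0,0,0.006,0],[0.3,0,0,0.006,0]]'
```

```text
clock: 11.8
position: [0.6105, 0.0862, 0.0873]
ee_rot: [0.001, -0.05, 0.999, -0.0]
contact_force: [-0.4, 0.0, -1.1]
width: 0.0382
gripper_force: 62.0
clock: 12.1
position: [0.6097, 0.0862, 0.0834]
ee_rot: [0.0, -0.05, 0.999, -0.0]
contact_force: [0.3, 1.1, -1.6]
width: 0.0385
gripper_force: 62.0
```

```bash
python3 -m creep '[[0.3,0,0,0.002,0],[0.3,0,0,0.003,0],[0.3,0,0,0.003,0]]';  python3 -m creep '[[0.3,0,0,0.001,0],[0.3,0,0,0.002,0],[0.3,0,0,0.002,0]]'
```

```text
clock: 12.4
position: [0.6098, 0.0862, 0.0826]
ee_rot: [0.0, -0.05, 0.999, -0.0]
contact_force: [-2.4, 0.5, 4.6]
width: 0.0383
gripper_force: 62.8
clock: 12.7
position: [0.6098, 0.0862, 0.0825]
ee_rot: [0.001, -0.05, 0.999, -0.0]
contact_force: [-3.1, -0.1, 9.5]
width: 0.0387
gripper_force: 63.4
```

```bash
python3 -m creep '[[0.3,0,0,-0.002,0],[0.5,0,0,-0.002,0],[0.6,0,0,-0.002,0],[0.7,0,0,-0.002,0],[0.7,0,0,-0.002,0],[0.7,0,0,-0.02,0],[0.7,0,0,-0.06,0],[0.7,0,0,-0.12,0],[0.7,0,0,-0.2,0],[0.7,0,0,-0.24,0]]' 25; python3 - <<'E'
from h import *
d=img("wrist"); save(d,"pics/w4.png",(180,80,560,320),2); st=manip.get_state(); print(st["position"],st["qpos"])
for r in eyes.regions_of("wrist","long_a"):
    if r["confidence"]<.4: continue
    c,_=cv2.findContours(r["mask"].astype(np.uint8),0,1); c=max(c,key=cv2.contourArea)
    q=np.array([atz(d,p[0],.084)[:2] for p in c],np.float32)
    print(round(r["confidence"],2),r["bbox"],cv2.minAreaRect(q))
for r in eyes.place_of("wrist","hood_knob")[:1]+eyes.place_of("wrist","key_pair_top")[:1]: print(r,[atz(d,r["centre"],z) for z in (.126,.076)])
E
```

```text
clock: 13.7
position: [0.6113, 0.0863, 0.2051]
ee_rot: [0.003, -0.05, 0.999, -0.0]
contact_force: [-0.0, -0.5, 0.2]
width: 0.0599
gripper_force: 0.0
[0.61270969 0.08628102 0.20776351] [ 2.75197012e-02  3.57542854e-01  1.47787800e+00 -3.29295833e-05
  1.29524696e+00 -1.64322049e+00]
0.76 [295.3, 145.9, 319.4, 230.4] ((0.6074917912483215, 0.07723388820886612), (0.0765613317489624, 0.02056005224585533), 5.381950855255127)
0.71 [366.4, 44.6, 406.5, 86.7] ((0.49780702590942383, 0.13024577498435974), (0.02821708470582962, 0.028687652200460434), 5.70867395401001)
0.56 [321.0, 148.6, 342.5, 230.1] ((0.6077266931533813, 0.09742964059114456), (0.07406946271657944, 0.019555486738681793), 5.738953113555908)
{'centre': [461.8, 202.5], 'confidence': 0.94} [array([0.59569934, 0.19786192, 0.126     ]), array([0.60900043, 0.22635343, 0.076     ])]
{'centre': [436.0, 62.6], 'confidence': 0.65} [array([0.50051429, 0.15647635, 0.126     ]), array([0.4907867 , 0.17495521, 0.076     ])]
```

View pics/w4.png

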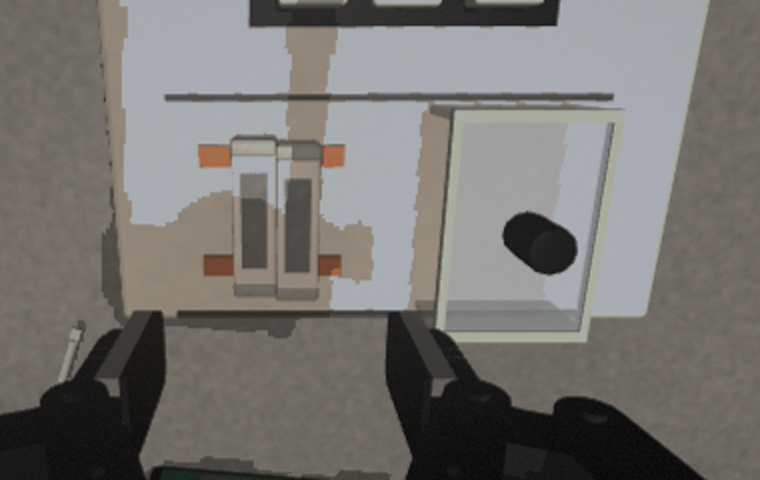

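```bash
python3 -m creep '[[0.6,0.003,0.07,0,0],[0.6,0.0065,0.15,0,0],[0.6,0.0065,0.219,0,0],[0.6,0.0065,0.219,0.05,0],[0.6,0.0065,0.219,0.12,0],[0.6,0.0065,0.219,0.163,0],[0.6,0.0065,0.219,0.163,0]]' 25 && python3 -m creep '[[0.3,0,0,0,0],[0,0,0,0,0],[0,0,0,0,0],[0,0,0,0,0],[0,0,0,0,0],[0,0,0,0,0]]'
```

```text
clock: 14.6
position: [0.5916, 0.1942, 0.1139]
ee_rot: [-0.006, -0.05, 0.999, -0.001]
contact_force: [-0.0, 0.9, -1.1]
width: 0.0512
gripper_force: 0.0
clock: 15.2
position: [0.5965, 0.1936, 0.1205]
ee_rot: [0.001, -0.05, 0.999, -0.001]
contact_force: [-0.2, -5.8, 1.7]
width: 0.0187
gripper_force: 26.3
```

```bash
python3 -m creep '[[0,0,-0.02,0,0],[0,0,-0.04,0,0],[0,0,-0.065,0,0],[0,0,-0.09,0,0],[0,0,-0.115,0,0],[0,0,-0.14,0,0],[0,0,-0.165,0,0],[0,0,-0.19,0,0],[0,0,-0.205,0,0],[0,0,-0.21,0,0]]' && python3 -m creep '[[0,0,-0.005,0,0],[0,0,-0.01,0,0],[0,0,-0.01,0,0]]'
```

```text
clock: 16.2
position: [0.6072, 0.0887, 0.1204]
ee_rot: [0.001, -0.049, 0.999, 0.0]
contact_force: [1.0, 0.9, 5.3]
width: 0.019
gripper_force: 26.8
clock: 16.5
position: [0.6076, 0.0841, 0.1204]
ee_rot: [0.001, -0.049, 0.999, -0.0]
contact_force: [0.5, 0.3, 5.9]
width: 0.0186
gripper_force: 26.7
```

```bash
python3 -m creep '[[0,0,-0.004,0,0],[0,0,-0.008,0,0],[0,0,-0.008,0,0]]'; python3 -m creep '[[0,0,-0.002,0,0],[0,0,-0.004,0,0],[0,0,-0.004,0,0]]'
```

```text
clock: 16.8
position: [0.6076, 0.0837, 0.1204]
ee_rot: [0.001, -0.049, 0.999, 0.003]
contact_force: [-0.5, 9.7, 5.8]
width: 0.0184
gripper_force: 26.8
clock: 17.1
position: [0.6076, 0.0836, 0.1204]
ee_rot: [0.001, -0.049, 0.999, 0.005]
contact_force: [-0.1, 13.3, 6.8]
width: 0.0186
gripper_force: 27.0
```

```bash
python3 -m creep '[[0,0,0.01,0,0],[0.5,0,0.01,0,0],[0.5,0,0.01,0,0],[0.5,0,0.01,-0.08,0],[0.5,0,0.01,-0.16,0],[0,0.07,0.07,-0.16,0],[0,0.14,0.14,-0.16,0],[0,0.215,0.217,-0.16,0],[0,0.215,0.217,-0.16,0],[0,0.215,0.217,-0.16,0]]' && python3 -m creep '[[0,0,0,0,0],[0,0,0,0,0]]'; python3 - <<'E'
from h import *
d=img("wrist"); save(d,"pics/w5.png"); st=manip.get_state(); print(st["position"])
for r in eyes.place_of("wrist","key_pair_top")[:2]: print(r,atz(d,r["centre"],.076))
for r in eyes.place_of("wrist","hood_knob")[:2]: print(r,atz(d,r["centre"],.126))
E
```

```text
clock: 18.1
position: [0.4884, 0.1766, 0.1993]
ee_rot: [-0.0, -0.051, 0.999, -0.0]
contact_force: [0.3, -0.1, 0.4]
width: 0.0003
gripper_force: 0.0
clock: 18.3
position: [0.4907, 0.1756, 0.1991]
ee_rot: [0.0, -0.049, 0.999, -0.0]
contact_force: [-0.1, -0.5, -0.1]
width: -0.0
gripper_force: 0.0
[0.49059089 0.17564215 0.19902755]
{'centre': [315.0, 192.7], 'confidence': 0.8} [0.49025694 0.17446071 0.076     ]
{'centre': [283.8, 232.8], 'confidence': 0.54} [0.51084036 0.15254533 0.126     ]
```

View pics/w5.png

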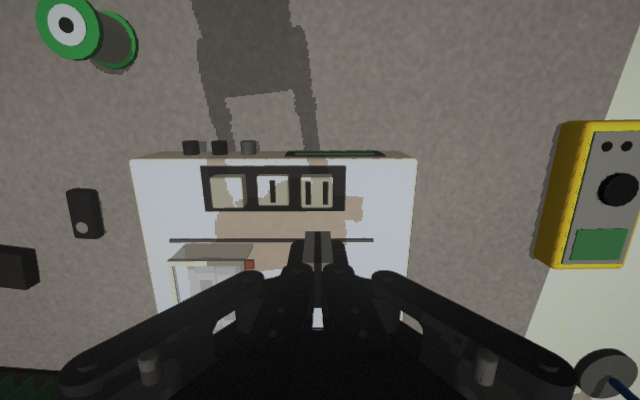

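```bash
python3 -m creep '[[0,0,0,0.08,0],[0,0,0,0.15,0],[0,0,0,0.19,0],[0,0,0,0.208,0],[0,0,0,0.208,0]]' && python3 -m creep '[[0,0,0,0.006,0],[0,0,0,0.012,0],[0,0,0,0.018,0],[0,0,0,0.022,0],[0,0,0,0.022,0],[0,0,0,0.022,0]]'
```

```text
clock: 18.95
position: [0.4891, 0.1762, 0.0942]
ee_rot: [-0.001, -0.05, 0.999, -0.0]
contact_force: [0.3, 0.6, 0.3]
width: -0.0002
gripper_force: 0.0
clock: 19.55
position: [0.4892, 0.1766, 0.0843]
ee_rot: [-0.0, -0.05, 0.999, -0.0]
contact_force: [-0.4, -0.2, -0.2]
width: -0.0
gripper_force: 0.0
```

```bash
python3 -m creep '[[0,0,0,0.003,0],[0,0,0,0.006,0],[0,0,0,0.009,0],[0,0,0,0.009,0]]'; python3 -m creep '[[0,0,0,0.003,0],[0,0,0,0.006,0],[0,0,0,0.006,0]]'
```

```text
clock: 19.95
position: [0.4895, 0.1767, 0.0829]
ee_rot: [0.001, -0.05, 0.999, 0.0]
contact_force: [-6.3, -0.5, 21.2]
width: 0.0001
gripper_force: 11.0
clock: 20.25
position: [0.4896, 0.1768, 0.0827]
ee_rot: [0.001, -0.05, 0.999, 0.0]
contact_force: [-10.6, -2.0, 41.2]
width: 0.0002
gripper_force: 20.8
```

```bash
python3 -m creep '[[0,0,0,-0.012,0],[0,0,0,-0.03,0],[0,0,0,-0.1,0],[0,0,0,-0.2,0],[0,0,0,-0.28,0],[0,-0.08,-0.05,-0.3,0],[0,-0.16,-0.1,-0.3,0],[0,-0.24,-0.12,-0.3,0],[0,-0.28,-0.12,-0.3,0],[0,-0.28,-0.12,-0.3,0]]'; python3 - <<'E'
from h import *
d=img("wrist"); save(d,"pics/w6.png",(150,60,450,285),2.6)
st=manip.get_state(); print(st["position"],st["clock"])
E
```

```text
clock: 21.25
position: [0.6373, 0.1303, 0.2253]
ee_rot: [-0.0, -0.049, 0.999, -0.0]
contact_force: [-1.2, -0.4, -0.4]
width: 0.0001
gripper_force: 0.0
[0.63508535 0.13060076 0.22540723] 21.3
```

View pics/w6.png

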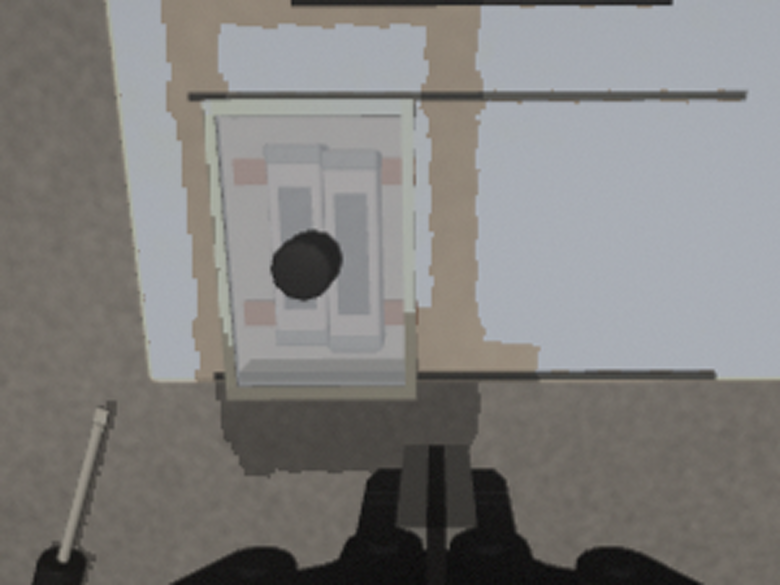

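```bash
python3 -m creep '[[0,0.08,0.04,0,0],[0,0.18,0.09,0,0],[0,0.27,0.12,0,0],[0,0.28,0.12,0,0],[0,0.28,0.12,0.08,0],[0,0.28,0.12,0.16,0],[0,0.28,0.12,0.24,0],[0,0.28,0.12,0.272,0],[0,0.28,0.12,0.276,0],[0,0.28,0.12,0.276,0]]'; python3 -m creep '[[0,0,0,0,0],[0,0,0,0.001,0],[0,0,0,0.001,0]]'
```

```text
clock: 22.3
position: [0.489, 0.1766, 0.0891]
ee_rot: [-0.0, -0.05, 0.999, -0.0]
contact_force: [0.7, 0.0, 0.8]
width: 0.0001
gripper_force: 0.0
clock: 22.6
position: [0.49, 0.1768, 0.0894]
ee_rot: [0.001, -0.05, 0.999, 0.0]
contact_force: [-0.2, -0.0, -0.5]
width: 0.0001
gripper_force: 0.0
```

```bash
python3 -m creep '[[0,0,0,0.003,0],[0,0,0,0.007,0],[0,0,0,0.007,0],[0,0,0,0.007,0]]'; python3 -m creep '[[0,0,0,-0.1,0],[0,0,0,-0.2,0],[0,0,0,-0.3,0],[0,0,0,-0.3,0],[0,0,0,-0.3,0]]'
```

```text
clock: 23.0
position: [0.4893, 0.1766, 0.0847]
ee_rot: [-0.0, -0.05, 0.999, -0.0]
contact_force: [0.0, 0.1, -0.3]
width: -0.0002
gripper_force: 0.0
clock: 23.5
position: [0.4899, 0.1767, 0.2361]
ee_rot: [0.002, -0.05, 0.999, 0.0]
contact_force: [0.3, -0.3, -1.3]
width: -0.0003
gripper_force: 0.0
```

```bash
python3 -c "
from rig import manip
print(manip.sign_off())"
```

```text
the job is handed in; nothing more can be done
None
```

The job is done and handed in at about 23.5 s: both long resistors lie side by side across both copper strips, about 1–2 mm off centre, the hood is shut over them, and the two-bar key is down (it stayed down when I touched it again); I did not look at the one-bar key afterwards and take its pop-up from the interlock.

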